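# Load a wheel-drilling jig

### The arm

A 7-joint arm with a two-finger parallel gripper is mounted at the origin on the work surface. World frame = base frame: x ahead of the robot, y to its left, z up, the work surface at z = 0. Lengths are in m, angles in rad, forces in N, time in s.
With the tool pointing down it reaches from about 0.4 to 0.875 m from the base axis. Payload 19.3 kg.
Tool frame: the origin (TCP) lies at the very end of the fingers, on their centre line; the grasp point (between the pads) lies 19 mm behind it; z points along the fingers, y is the line along which they close (so a half turn about z gives the same grasp; the last joint's range is limited). The gripper opens to 85 mm and grips with 20 to 120 N. Pads are 22 mm wide; open, the fingers measure 114 mm over their backs; the gripper's body (76 mm by 85 mm) begins 54 mm behind the grasp point. The pads swing forward as they close: fully open they stand 13 mm farther back than shut.
Start: joints at [1.277, 0.521, -0.036, 1.599, 0.021, 1.021, -0.113], TCP at [0.139, -0.609, 0.231] pointing down, gripper open.
Joint ranges: [-2.91, 2.91], [-0.3, 2.13], [-1.5, 1.42], [0.17, 2.43], [-1.26, 4.41], [0.16, 1.93], [-2.52, 2.52]. Speed limits (rad/s): [1.89, 1.89, 2.39, 2.39, 3.01, 3.01, 3.01].

### API

Orientations are given as [roll, pitch, yaw] about the fixed x, y, z axes, in that order (R = Rz(yaw) Ry(pitch) Rx(roll)).
In Python, from workcell import bot gives the robot as it stands. The module is installed in compiled form; this text tells all that it offers.
- The arm moves only by the tool apply_moves, never from a script. Its arguments are lists of equal length, an entry for each row: "claw": the finger opening in m, from 0 to 0.0854; "xyz": the shift along the tool's x, y, z in m, a list of three; "twist": the turn, a rotation vector about the tool's x, y, z in rad, a list of three. A call has 1 to 20 rows; each row shifts and turns the commanded pose from where the row before left it, along the tool's axes as they then stand; what a row does not reach is not made up. A row lasts 1/10 s, in which the tool goes at most 50 mm and 8.59 degrees, less where a joint would pass 70% of its speed; a pose out of reach is approached as far as the arm can. A call with a gripper value outside its range is refused whole. The fingers move at their own pace and stop on an object; "force" is the grip in N (left out, the last holds). Time passes only in rows, so rows that do not move let the fingers close. It gives the time, the measured TCP pose, the force, the opening and the grip force at its end, in the units of the state.
- bot.observe(): the state, without advancing time (a new reading comes with each control period).
- bot.grab_frame(name): name is "scene" or "side" or "wrist"; returns a dict with "img" (384x512x3 uint8, red, green, blue), "vfov" (degrees; the focal length in pixels is half the picture's height over the tangent of half this angle, whatever the lens; pixels are square), "cx", "cy" (the principal point, pixels), "view" (4x4, takes a point from world to camera coordinates). Camera axes: x right, y up, looking along -z (the intrinsics and any distortion apply to the point x, -y, -z); pixel columns grow to the right and rows downward; lengths in m; the calibration is good to about 2 mm. The wrist camera is an equidistant fisheye: a pixel r from the principal point sees the ray r / f radians off the axis. A picture is of the moment at which its call begins. There is no depth.
- bot.job_done(): hands the job in; it is judged then, once.
Trained networks look in the newest picture that a camera, given by its name, has taken for a name from the list of things; names that differ only in an ending like _2 or _b are one class to them, and where a whole thing is asked for, a point or a joint stands for the part that bears it (a point fixed in the world has none). Each returns a list of dicts, best first, with "score" (0 to 1); they miss things now and then, are a little off and sometimes report something else, mostly with a low value. They report only what shows in the picture. A call takes as long as a camera call.
- bot.find_in(camera, query): "position" ([x, y, z] in m, in world coordinates, good to about 4 mm: the middle of the surface that is visible of it).
The state is a dict: "clock": time; "qpos": joint angles; "qd": joint speeds; "joint_efforts": joint torques, N m; "position": TCP position; "tool_rot": TCP orientation; "force": force on the tool from outside, world axes, zero at the start; "moment": the same for the moment, N m; "grip_width": finger opening in m; "finger_force": force on a finger pad.
Only numpy, scipy, OpenCV 4.12 (cv2) and the standard library are available. Lean on these libraries where they do the work, as an engineer would, in place of code of your own. Each camera call takes 0.05 s, during which the arm holds its last target. There are 200 camera calls.

### The job

Load the drilling jig for the next wheel: over the stud of the jig's base put first the square backer board, then the undrilled wheel blank, then the aluminium drill template with its bushings up, and last the steel hold-down collar, each sitting flat on the one below. Leave the wheel that is already drilled, the offcut, the clamp and the chuck key where they lie.

Things in the scene. Friction and masses are not known exactly. Their poses are not given: they have to be found in the camera images.
- jig: Drilling jig, screwed to the bench: plywood base 150 x 96 x 18 mm lying flat (long side along its x), with one upright steel stud in its middle. Stud 10 mm in diameter, 46 mm tall above the base; its top 9 mm taper like a cone to 4 mm at the tip. Origin: centre of the base's underside (z of the bench top), on the stud's axis; z up. Nothing else stands up on the base.
- jig_stud (a point): Foot of the jig's stud: the point on the stud's axis at the base's top face, 18 mm above the bench. The four pieces stack up from here, 36 mm to the template's top face; the stud reaches 10 mm beyond that. The jig is on the left or the right of the bench; on the opposite side stands a fixed wooden block 140 x 90 x 38 mm with drill bits in it, 83 mm high in all.
- backer: Backer board: square brown fibreboard piece 62 x 62 x 10 mm with a 14 mm hole through its middle, lying flat on the bench. Origin: centre of the underside; x and y along its sides, z up. About 0.03 kg.
- blank: Wheel blank, not yet drilled: plain plywood disc 62 mm in diameter, 16 mm thick, with only a 14 mm hole through its middle, lying flat. Origin: centre of the underside, z up. About 0.035 kg.
- template: Drill template: aluminium disc 62 mm in diameter, 10 mm thick, with a 14 mm hole through its middle and three dark steel drill bushings (10 mm in diameter) that stand 5 mm up from its upper face, 22 mm from the centre; lying flat, bushings up. Origin: centre of the underside, z up. About 0.07 kg.
- collar: Hold-down collar: ridged steel sleeve 25 mm in outer diameter, 28 mm tall, standing upright, with a 14 mm hole right through. It fits between the template's bushings. Origin: centre of the underside, z up. About 0.08 kg.
- drilled_wheel: Finished wheel, to be left alone: plywood disc 62 mm in diameter, 16 mm thick, like the blank but with three 13 mm holes round the middle one and rounded edges. Loose. Origin: centre of the underside.
- offcut: Offcut of pale wood, 80 x 38 x 32 mm, loose, to be left alone. Origin: centre of the underside, x along its length.
- clamp: Grey arched hold-down clamp lying loose on the bench, to be left alone: 150 x 30 mm, 40 mm high, with a bolt up to 64 mm. Origin: underside below the bolt, x along its length.
- chuck_key: Drill chuck key, a T of steel 90 x 90 mm and up to 18 mm high, loose, to be left alone. Origin: underside near the middle of its shank, x along the shank.

How it is judged:
By the outcome, as a careful person would: the job done as asked, in the order asked, and still so for the second after the job is handed in, with the robot touching nothing.
It also fails if it takes over 109 s, if anything falls off the work surface, if the arm or the gripper's body presses on something with over 40 N, if the wrist force passes 120 N, or if a joint passes its speed limit or range.

## Working session

There is one attempt and no reset: what is moved stays moved. The work goes in short steps, Python scripts to look and compute and a tool call to move; the robot and the scene stay as the last step left them, time stands still between calls to the robot, and variables do not carry over. Pictures are saved under pics/ and viewed, at most 14 in all, crops included, and the job is handed in when it is done.

Besides the shell and the picture viewer there is one more tool, called after "Emit:" by a JSON object that holds its "op" and its "data". apply_moves: Moves the arm, as the interface text tells. Its arguments: {"type":"object","properties":{"claw":{"type":"array"},"xyz":{"type":"array"},"twist":{"type":"array"},"force":{"type":"number"}},"required":["claw","xyz","twist"]}

```bash
mkdir -p pics
cat > h.py <<'E'
import numpy as np, cv2
from workcell import bot
names=["jig","jig_stud","backer","blank","template","collar","drilled_wheel","offcut","clamp","chuck_key"]
def save(f,n): cv2.imwrite("pics/"+n+".png",cv2.cvtColor(f["img"],cv2.COLOR_RGB2BGR))
def foc(f): return f["img"].shape[0]/2/np.tan(np.radians(f["vfov"])/2)
def proj(f,p,fish=False):
    c=f["view"]@np.append(p,1); x,y,z=c[0],-c[1],-c[2]; F=foc(f)
    if fish:
        r=np.hypot(x,y); t=np.arctan2(r,z); return np.array([f["cx"]+F*t*x/r,f["cy"]+F*t*y/r])
    return np.array([f["cx"]+F*x/z,f["cy"]+F*y/z])
def ray(f,uv,fish=False):
    F=foc(f); a=(uv[0]-f["cx"])/F; b=(uv[1]-f["cy"])/F
    if fish:
        t=np.hypot(a,b); s=np.sin(t)/t if t>1e-9 else 1; d=np.array([a*s,-b*s,-np.cos(t)])
    else: d=np.array([a,-b,-1])
    R=f["view"][:3,:3]; return -R.T@f["view"][:3,3], R.T@d
def atz(f,uv,z,fish=False):
    o,d=ray(f,uv,fish); return o+d*(z-o[2])/d[2]
E
python3 - <<'E'
from h import *
s=bot.observe(); print({k:np.round(v,3) for k,v in s.items()})
for c in ["scene","side","wrist"]:
    f=bot.grab_frame(c); save(f,c+"0"); print(c,f["vfov"],f["cx"],f["cy"],np.round(f["view"],3).tolist())
    for n in names:
        r=bot.find_in(c,n); print(n,[(np.round(q["position"],3).tolist(),round(q["score"],2),np.round(proj(f,q["position"],c=="wrist")).tolist()) for q in r[:2]])
E
```

```text
{'clock': np.float64(0.0), 'qpos': array([ 1.277,  0.522, -0.036,  1.6  ,  0.021,  1.021, -0.113]), 'qd': array([ 0.001,  0.   , -0.   , -0.001, -0.   ,  0.002,  0.001]), 'joint_efforts': array([ 3.0000e-03, -9.2712e+01,  1.9820e+00, -3.6993e+01,  1.8000e-02,
        8.0000e-03,  0.0000e+00]), 'position': array([ 0.139, -0.609,  0.231]), 'tool_rot': array([-3.141,  0.   ,  0.224]), 'force': array([ 0.862, -0.036,  0.91 ]), 'moment': array([-0.027,  0.003,  0.028]), 'finger_force': np.float64(0.0), 'grip_width': np.float64(0.085)}
scene 50.88996621277373 253.06940646777437 185.56995026878755 [[0.306, 0.952, 0.017, -0.143], [-0.561, 0.165, 0.811, 0.218], [0.77, -0.258, 0.584, -1.383], [0.0, 0.0, 0.0, 1.0]]
jig [([0.56, 0.3, 0.016], 0.72, [377.0, 199.0])]
jig_stud [([0.556, 0.298, 0.019], 0.74, [376.0, 197.0])]
backer [([0.649, 0.005, 0.011], 0.67, [281.0, 248.0])]
blank [([0.618, 0.133, 0.014], 0.62, [328.0, 227.0])]
template [([0.46, 0.003, 0.009], 0.76, [253.0, 198.0])]
collar [([0.63, -0.143, 0.019], 0.72, [212.0, 253.0])]
drilled_wheel [([0.465, 0.138, 0.014], 0.75, [303.0, 189.0])
[... 669 characters left out ...]
0.451, -0.003, 0.011], 0.92, [253.0, 197.0])]
collar [([0.622, -0.15, 0.022], 0.48, [332.0, 231.0])]
drilled_wheel [([0.45, 0.134, 0.016], 0.7, [245.0, 159.0])]
offcut [([0.45, -0.139, 0.03], 0.62, [262.0, 235.0]), ([0.64, 0.003, 0.004], 0.21, [322.0, 188.0])]
clamp [([0.284, 0.292, 0.03], 0.61, [181.0, 124.0])]
chuck_key [([0.287, -0.304, 0.011], 0.52, [201.0, 312.0])]
wrist 65.70646984690485 257.26723008775434 188.3025919072497 [[0.222, -0.975, 0.0, -0.625], [0.939, 0.214, -0.267, 0.035], [0.261, 0.06, 0.964, -0.378], [0.0, 0.0, 0.0, 1.0]]
jig []
jig_stud []
backer []
blank []
template []
collar []
drilled_wheel []
offcut []
clamp []
chuck_key [([0.289, -0.314, 0.013], 0.84, [73.0, 18.0])]
```

View pics/scene0.png

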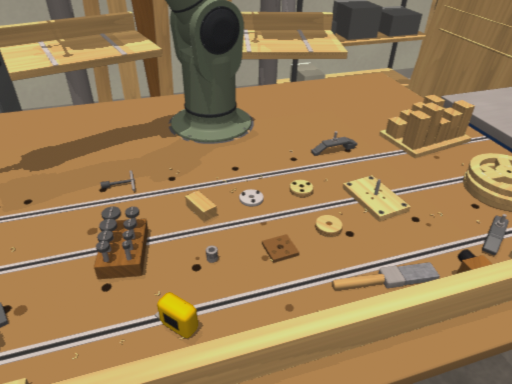

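View pics/side0.png

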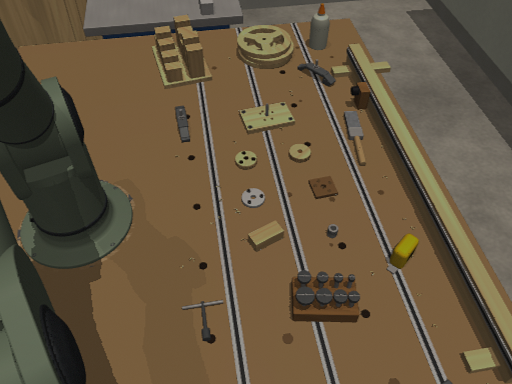

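The scene view shows the jig at (375,197), backer (281,248), blank (328,226), template (252,198), collar (212,254) and bit block (122,247). The side view agrees with this. I'll go above the middle for a wrist view.

Emit:
{"op": "apply_moves", "data": {"claw": [0.085, 0.085, 0.085, 0.085, 0.085, 0.085, 0.085, 0.085, 0.085, 0.085, 0.085, 0.085, 0.085, 0.085, 0.085, 0.085, 0.085, 0.085, 0.085, 0.085], "xyz": [[0, 0, -0.03], [0, 0, -0.03], [0.024, -0.036, -0.004], [0.024, -0.036, -0.004], [0.024, -0.036, -0.004], [0.024, -0.036, -0.004], [0.024, -0.036, -0.004], [0.024, -0.036, -0.004], [0.024, -0.036, -0.004], [0.024, -0.036, -0.004], [0.024, -0.036, -0.004], [0.024, -0.036, -0.004], [0.024, -0.036, -0.004], [0.024, -0.036, -0.004], [0.024, -0.036, -0.004], [0.024, -0.036, -0.004], [0.024, -0.036, -0.004], [0.024, -0.036, -0.004], [0.024, -0.036, -0.004], [0, 0, 0]], "twist": [[0, 0, 0.112], [0, 0, 0.112], [0, 0, 0], [0, 0, 0], [0, 0, 0], [0, 0, 0], [0, 0, 0], [0, 0, 0], [0, 0, 0], [0, 0, 0], [0, 0, 0], [0, 0, 0], [0, 0, 0], [0, 0, 0], [0, 0, 0], [0, 0, 0], [0, 0, 0], [0, 0, 0], [0, 0, 0], [0, 0, 0]]}}

```text
clock: 3.65
position: [0.5486, 0.0079, 0.3593]
tool_rot: [-3.139, -0.001, 0.006]
force: [-1.5, -1.5, 0.1]
grip_width: 0.085
finger_force: 0.0
```

Run:
```python
from h import *
f=bot.grab_frame("wrist"); save(f,"w1"); np.savez("w1.npz",**f)
for n in names[:6]:
    r=bot.find_in("wrist",n); print(n,[(np.round(q["position"],4).tolist(),round(q["score"],2),np.round(proj(f,q["position"],True)).tolist()) for q in r[:2]])
print(bot.observe()["qpos"])
```

```text
jig [([0.5463, 0.2997, 0.0151], 0.64, [98.0, 153.0])]
jig_stud [([0.5444, 0.2988, 0.0175], 0.79, [98.0, 155.0])]
backer [([0.6433, 0.0083, 0.0114], 0.82, [258.0, 92.0])]
blank [([0.6096, 0.1401, 0.0182], 0.76, [178.0, 114.0])]
template [([0.4529, -0.0008, 0.0091], 0.56, [262.0, 203.0])]
collar [([0.6243, -0.1414, 0.0263], 0.79, [350.0, 107.0])]
[ 0.20033719  0.30379205 -0.40706198  1.61695367  0.12572036  1.2465536
 -1.80270703]
```

View pics/w1.png

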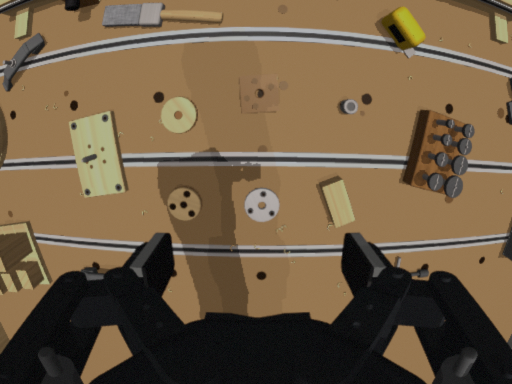

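The wrist view shows all the pieces: jig stud at (90,157), backer (259,92), blank (179,115), template (262,205) and collar (349,107). Next I turn to yaw 90° and look at the jig from close by.

Emit:
{"op": "apply_moves", "data": {"claw": [0.085, 0.085, 0.085, 0.085, 0.085, 0.085, 0.085, 0.085, 0.085, 0.085, 0.085, 0.085, 0.085, 0.085, 0.085, 0.085, 0.085, 0.085, 0.085, 0.085], "xyz": [[0, 0, 0.018], [0, 0, 0.018], [0, 0, 0.018], [0, 0, 0.018], [0, 0, 0.018], [0, 0, 0.018], [0, 0, 0.018], [0, 0, 0.018], [0, 0, 0.018], [0, 0, 0.018], [0, 0, 0.018], [0.036, 0, 0], [0.036, 0, 0], [0.036, 0, 0], [0.036, 0, 0], [0.036, 0, 0], [0.036, 0, 0], [0.036, 0, 0], [0.036, 0, 0], [0, 0, 0]], "twist": [[0, 0, -0.142], [0, 0, -0.142], [0, 0, -0.142], [0, 0, -0.142], [0, 0, -0.142], [0, 0, -0.142], [0, 0, -0.142], [0, 0, -0.142], [0, 0, -0.142], [0, 0, -0.142], [0, 0, -0.142], [0, 0, 0], [0, 0, 0], [0, 0, 0], [0, 0, 0], [0, 0, 0], [0, 0, 0], [0, 0, 0], [0, 0, 0], [0, 0, 0]]}}

```text
clock: 6.0
position: [0.5483, 0.2953, 0.1616]
tool_rot: [-3.141, -0.003, 1.566]
force: [-0.8, -0.5, -0.5]
grip_width: 0.0848
finger_force: 0.0
```

Run:
```python
from h import *
f=bot.grab_frame("wrist"); save(f,"w2"); np.savez("w2.npz",**f)
print(np.round(bot.observe()["qpos"],2),bot.observe()["position"],bot.observe()["tool_rot"])
for n in ["jig_stud","blank"]:
    print(n,[(np.round(q["position"],4).tolist(),round(q["score"],2)) for q in bot.find_in("wrist",n)[:2]])
```

```text
[-0.15  0.67 -0.66  1.65  0.47  0.99 -0.98] [0.54884962 0.29240513 0.16134452] [-3.14148230e+00 -9.27194985e-04  1.56425841e+00]
jig_stud [([0.5451, 0.3115, 0.0168], 0.58)]
blank [([0.6068, 0.1493, 0.013], 0.86)]
```

View pics/w2.png

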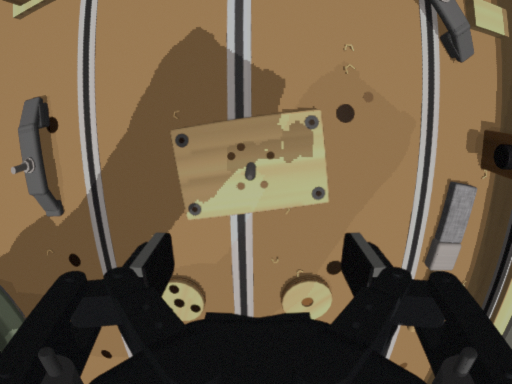

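The jig base corners are at (172,130), (323,109), (328,204) and (188,220). The screws are at (182,140), (312,122), (319,193) and (195,210), and the stud runs from its foot at (250,178) to its tip at (251,167).

Run:
```python
from h import *
f=dict(np.load("w2.npz"))
C=[(172,130),(323,109),(328,204),(188,220)];S=[(182,140),(312,122),(319,193),(195,210)]
for L in (C,S):
    P=np.array([atz(f,p,.018,True) for p in L]); print(P[:,:2].round(4).tolist(),P.mean(0).round(4)); 
    e1=P[1]-P[0];e2=P[2]-P[3]; print(np.degrees([np.arctan2(e[1],e[0]) for e in (e1,e2)]),np.linalg.norm(e1),np.linalg.norm(P[3]-P[0]))
print("foot",atz(f,(250,178),.018,True),"tip",atz(f,(251,166),.064,True))
g=dict(np.load("w1.npz"))
for n,p,z in [("backer",(259.5,93),.01),("blank",(179,115),.016),("templ",(262,205.5),.01),("collar",(349.5,106),.028)]: print(n,atz(g,p,z,True).round(4))
B=cv2.cvtColor(f["img"][140:200,220:280],cv2.COLOR_RGB2BGR); A=cv2.cvtColor(g["img"][60:125,225:290],cv2.COLOR_RGB2BGR)
cv2.imwrite("pics/c1.png",np.hstack([cv2.resize(B,(390,390),interpolation=cv2.INTER_CUBIC),cv2.resize(A,(390,390),interpolation=cv2.INTER_CUBIC)]))
```

```text
[[0.465, 0.3439], [0.6125, 0.3632], [0.6217, 0.267], [0.4757, 0.2498]] [0.5437 0.306  0.018 ]
[7.4548898  6.70398496] 0.14872241489677349 0.09471993464145206
[[0.4749, 0.3336], [0.6018, 0.3502], [0.6114, 0.2789], [0.4841, 0.261]] [0.5431 0.3059 0.018 ]
[7.45204242 7.97310941] 0.12798672903345207 0.0731736347705873
foot [0.54154471 0.29466103 0.018     ] tip [0.54367017 0.31573375 0.064     ]
backer [0.6415 0.0057 0.01  ]
blank [0.6072 0.1386 0.016 ]
templ [ 4.495e-01 -2.000e-04  1.000e-02]
collar [ 0.6251 -0.1404  0.028 ]
```

View pics/c1.png

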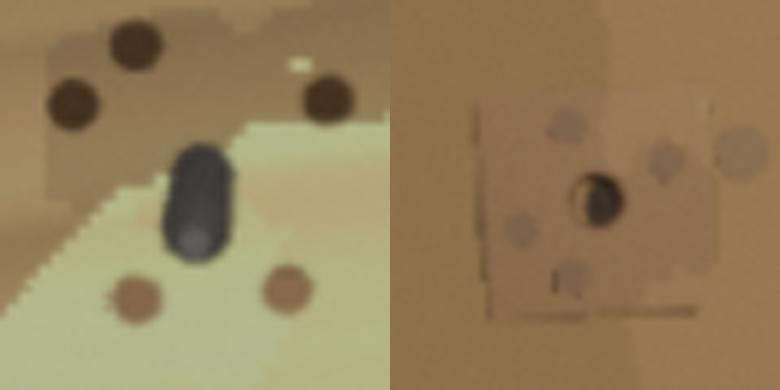

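Emit:
{"op": "apply_moves", "data": {"claw": [0.085, 0.085, 0.085, 0.085, 0.085, 0.085, 0.085, 0.085, 0.085], "xyz": [[-0.036, 0.012, 0], [-0.036, 0.012, 0], [-0.036, 0.012, 0], [-0.036, 0.012, 0], [-0.036, 0.011, 0], [-0.036, 0.011, 0.012], [-0.036, 0.011, 0.014], [-0.036, 0.011, 0.014], [0, 0, 0]], "twist": [[0, 0, 0], [0, 0, 0], [0, 0, 0], [0, 0, 0], [0, 0, 0], [0, 0, 0], [0, 0, 0], [0, 0, 0], [0, 0, 0]]}}

```text
clock: 7.05
position: [0.6386, -0.0068, 0.1192]
tool_rot: [-3.139, 0.004, 1.553]
force: [-0.1, 0.3, 0.4]
grip_width: 0.085
finger_force: 0.0
```

Run:
```python
from h import *
f=dict(np.load("w2.npz"))
print("foot",atz(f,(251.4,166.8),.018,True),"tip",atz(f,(250.2,176.9),.063,True))
f=bot.grab_frame("wrist"); save(f,"w3"); np.savez("w3.npz",**f)
print(bot.observe()["position"],bot.observe()["tool_rot"])
for n in ["backer","blank"]:
    print(n,[(np.round(q["position"],4).tolist(),round(q["score"],2)) for q in bot.find_in("wrist",n)[:2]])
```

```text
foot [0.54302624 0.30594009 0.018     ] tip [0.54289979 0.30629953 0.063     ]
[ 0.63840081 -0.00314828  0.12023439] [-3.13995576e+00  1.54538134e-03  1.55556580e+00]
backer [([0.6423, 0.0108, 0.0121], 0.7)]
blank [([0.6058, 0.1338, 0.0154], 0.87)]
```

View pics/w3.png

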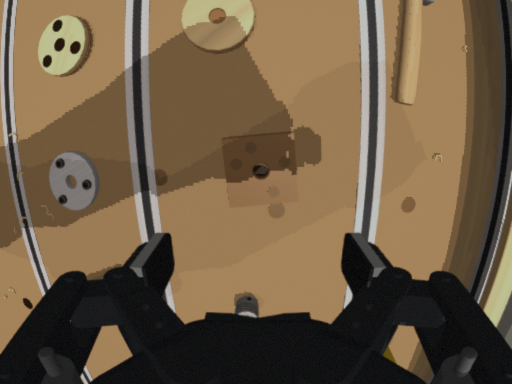

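The backer's hole is at (261,171), with corners at about (222,137), (294,131), (298,202) and (229,207). The blank's hole is at (217,16). The stud estimates (foot, tip and screws) agree on (0.543, 0.306).

Run:
```python
from h import *
f=dict(np.load("w3.npz"));g=dict(np.load("w1.npz"))
P=np.array([atz(f,p,.010,True) for p in [(222,137),(294,131),(298,202),(229,207)]]);print(P.round(4).tolist(),P.mean(0))
for a,b in [(0,1),(3,2)]: e=P[b]-P[a];print(np.degrees(np.arctan2(e[1],e[0])),np.linalg.norm(e))
for a,b in [(3,0),(2,1)]: e=P[b]-P[a];print(np.degrees(np.arctan2(-e[0],e[1])),np.linalg.norm(e))
print("hole",atz(f,(261,171),.008,True))
def tri(a,b):
    (o1,d1),(o2,d2)=a,b; A=np.stack([d1,-d2],1); s=np.linalg.lstsq(A,o2-o1,rcond=None)[0]; return (o1+s[0]*d1+o2+s[1]*d2)/2
print("tri backer",tri(ray(f,(261,171),True),ray(g,(259.5,93.3),True)),"blank",tri(ray(f,(217,16),True),ray(g,(179,115),True)),"templ",tri(ray(f,(71.5,181.5),True),ray(g,(262,205.5),True)))
```

```text
[[0.6096, 0.0366, 0.01], [0.6707, 0.0407, 0.01], [0.6749, -0.0225, 0.01], [0.6131, -0.0262, 0.01]] [0.64206119 0.00714605 0.01      ]
3.846945925427973 0.0612069115813497
3.3916832949098086 0.06197644028478855
3.1766615415431794 0.06281188871574366
3.876610701512357 0.06330004825910984
hole [0.6422292  0.00587866 0.008     ]
tri backer [0.64170764 0.00552352 0.00587162] blank [0.60746306 0.14029083 0.01277866] templ [ 4.47552859e-01 -3.05242936e-04  4.32592997e-03]
```

Run:
```python
from h import *
from scipy.spatial.transform import Rotation as R
f=dict(np.load("w3.npz")); s=bot.observe(); T=R.from_euler("xyz",s["tool_rot"]).as_matrix()
for uv,y in [((172,235),-.0425),((172,268),-.0425),((343,235),.0425),((343,268),.0425),((150,240),-.05),((171,252),-.0425)]:
    o,d=ray(f,uv,True); o=T.T@(o-s["position"]); d=T.T@d; k=(y-o[1])/d[1]; print(uv,(o+k*d).round(4))
I=cv2.cvtColor(f["img"][220:320,110:230],cv2.COLOR_RGB2BGR); cv2.imwrite("pics/c2.png",cv2.convertScaleAbs(cv2.resize(I,(720,600),interpolation=cv2.INTER_CUBIC),alpha=2.5))
```

```text
(172, 235) [-0.0012 -0.0425 -0.0064]
(172, 268) [-0.0165 -0.0425 -0.0135]
(343, 235) [ 0.0004  0.0425 -0.0109]
(343, 268) [-0.0146  0.0425 -0.0172]
(150, 240) [ 0.0014 -0.05   -0.0183]
(171, 252) [-0.0083 -0.0425 -0.0115]
```

View pics/c2.png

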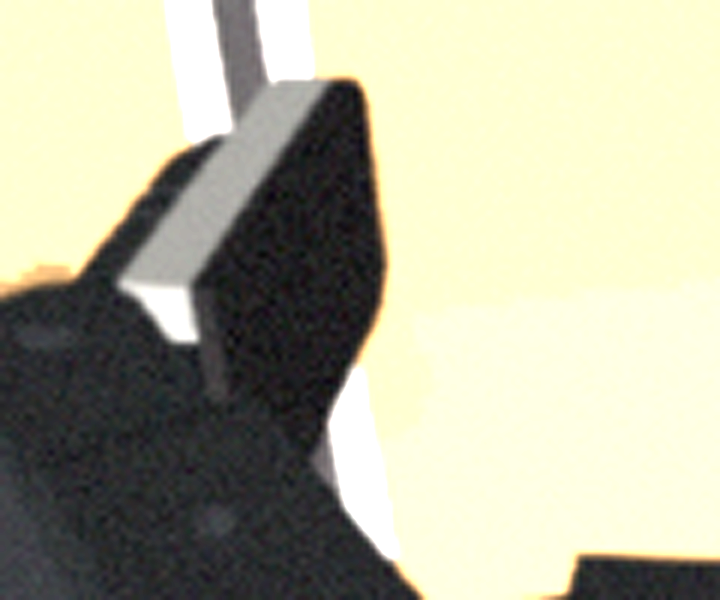

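Emit:
{"op": "apply_moves", "data": {"claw": [0.085, 0.085, 0.085, 0.085], "xyz": [[0.009, 0.003, 0.02], [0, 0, 0.03], [0, 0, 0.03], [0, 0, 0]], "twist": [[0, 0, -0.076], [0, 0, 0], [0, 0, 0], [0, 0, 0]]}}

```text
clock: 7.6
position: [0.6398, 0.0113, 0.0387]
tool_rot: [-3.137, -0.0, 1.639]
force: [0.3, 0.1, 0.0]
grip_width: 0.085
finger_force: 0.0
```

Emit:
{"op": "apply_moves", "data": {"claw": [0.085, 0.085, 0.085], "xyz": [[-0.003, 0.002, 0.02], [0, 0, 0.01], [0, 0, 0]], "twist": [[0, 0, 0], [0, 0, 0], [0, 0, 0]]}}

```text
clock: 7.9
position: [0.6437, 0.0078, 0.0108]
tool_rot: [-3.141, -0.0, 1.638]
force: [-0.7, -0.4, -0.9]
grip_width: 0.0846
finger_force: 0.0
```

Emit:
{"op": "apply_moves", "data": {"claw": [0.085, 0.085, 0.056, 0.056, 0.056, 0.056, 0.056, 0.056], "xyz": [[-0.001, 0, 0.007], [0, 0, 0.006], [0, 0, 0], [0, 0, 0], [0, 0, 0], [0, 0, 0], [0, 0, 0], [0, 0, 0]], "twist": [[0, 0, 0], [0, 0, 0], [0, 0, 0], [0, 0, 0], [0, 0, 0], [0, 0, 0], [0, 0, 0], [0, 0, 0]], "force": 40}}

```text
clock: 8.7
position: [0.6444, 0.0069, -0.0013]
tool_rot: [3.141, -0.0, 1.638]
force: [-1.1, -0.7, 6.2]
grip_width: 0.0608
finger_force: 43.8
```

Emit:
{"op": "apply_moves", "data": {"claw": [0.056, 0.056, 0.056, 0.056, 0.056, 0.056, 0.056, 0.056, 0.056, 0.056, 0.056, 0.056, 0.056, 0.056, 0.056], "xyz": [[0, 0, -0.02], [0, 0, -0.03], [0, 0, -0.04], [0, 0, -0.04], [0.034, -0.009, 0], [0.034, -0.009, 0], [0.034, -0.009, 0], [0.034, -0.009, 0], [0.034, -0.009, 0], [0.034, -0.009, 0], [0.034, -0.009, 0], [0.034, -0.009, 0], [0.033, -0.008, 0], [0, 0, 0], [0, 0, 0]], "twist": [[0, 0, 0], [0, 0, 0], [0, 0, 0], [0, 0, 0], [0, 0, 0], [0, 0, 0], [0, 0, 0], [0, 0, 0], [0, 0, 0], [0, 0, 0], [0, 0, 0], [0, 0, 0], [0, 0, 0], [0, 0, -0.064], [0, 0, 0]]}}

```text
clock: 10.2
position: [0.5435, 0.3067, 0.1294]
tool_rot: [3.141, -0.0, 1.705]
force: [0.2, -0.6, -0.9]
grip_width: 0.0604
finger_force: 43.5
```

Run:
```python
from h import *
f=bot.grab_frame("wrist"); save(f,"w4"); np.savez("w4.npz",**f)
for i in range(3): s=bot.observe();print(s["position"],s["tool_rot"],s["force"])
print(proj(f,[.543,.306,.064],True),proj(f,[.543,.306,.018],True))
```

```text
[0.54405733 0.30555669 0.12917791] [3.14108518e+00 1.05142369e-04 1.70091562e+00] [ 0.21101712 -0.4962012   0.4340105 ]
[0.54405733 0.30555669 0.12917791] [3.14108518e+00 1.05142369e-04 1.70091562e+00] [ 0.21101712 -0.4962012   0.4340105 ]
[0.54405733 0.30555669 0.12917791] [3.14108518e+00 1.05142369e-04 1.70091562e+00] [ 0.21101712 -0.4962012   0.4340105 ]
[255.76939842 202.33820706] [255.99737826 186.05029132]
```

View pics/w4.png

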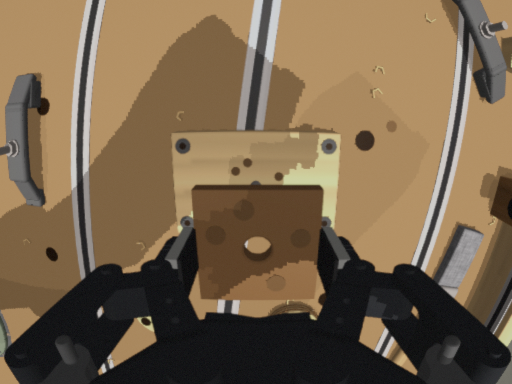

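The backer is held square to the jig, with its hole at about (258,245). The front edge of the base runs from (172,133) to (340,131).

Run:
```python
from h import *
f=dict(np.load("w4.npz")); p=np.array([.54405733,.30555669])
for c in [[(195,184.5),(323,184.5),(318,299),(200,299)]]:
    P=np.array([atz(f,q,.1405,True) for q in c]); print(P.round(4).tolist(),P.mean(0))
h=atz(f,(258,245),.1405,True); print(h)
S=[(183,147),(329,146.5)]; print([atz(f,q,.018,True).round(4).tolist() for q in S])
I=cv2.cvtColor(f["img"][170:310,180:335],cv2.COLOR_RGB2BGR)
cv2.imwrite("pics/c3.png",cv2.convertScaleAbs(cv2.resize(I,(620,560),interpolation=cv2.INTER_CUBIC),alpha=1.8))
```

```text
[[0.511, 0.3357, 0.1405], [0.5697, 0.3437, 0.1405], [0.5811, 0.2799, 0.1405], [0.5172, 0.2714, 0.1405]] [0.5447601  0.30768954 0.1405    ]
[0.54398889 0.30930437 0.1405    ]
[[0.475, 0.3326, 0.018], [0.6014, 0.3501, 0.018]]
```

View pics/c3.png

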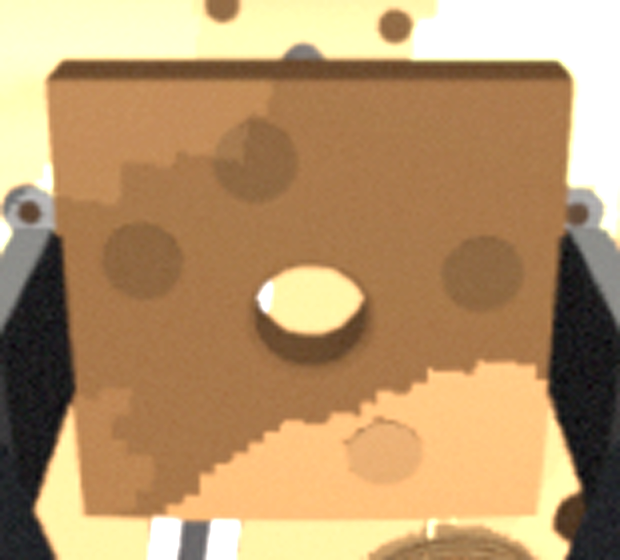

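Run:
```python
from h import *
f=dict(np.load("w4.npz"))
for z in (.1365,.1385,.1405,.1425):
    P=np.array([atz(f,q,z,True) for q in [(192.5,190.5),(323,190),(315,298.3),(202,298.8)]]); print(z,P.mean(0),[np.linalg.norm(P[i]-P[i-1]).round(4) for i in range(4)],atz(f,(257.75,248.5),z,True))
```

```text
0.1365 [0.54476521 0.30439922 0.1365    ] [np.float64(0.0633), np.float64(0.0626), np.float64(0.0633), np.float64(0.0635)] [0.54441255 0.30534262 0.1365    ]
0.1385 [0.54461805 0.30542715 0.1385    ] [np.float64(0.0624), np.float64(0.0617), np.float64(0.0624), np.float64(0.0626)] [0.54427061 0.30635657 0.1385    ]
0.1405 [0.54447088 0.30645507 0.1405    ] [np.float64(0.0615), np.float64(0.0608), np.float64(0.0615), np.float64(0.0616)] [0.54412867 0.30737052 0.1405    ]
0.1425 [0.54432372 0.30748299 0.1425    ] [np.float64(0.0605), np.float64(0.0599), np.float64(0.0605), np.float64(0.0607)] [0.54398673 0.30838447 0.1425    ]
```

Emit:
{"op": "apply_moves", "data": {"claw": [0.056, 0.056, 0.056, 0.056, 0.056, 0.056, 0.056, 0.056], "xyz": [[0, -0.001, 0.02], [0, 0, 0.025], [0, 0, 0.015], [0, 0, 0.01], [0, 0, 0.01], [0, 0, 0.01], [0, 0, 0.01], [0, 0, 0]], "twist": [[0, 0, 0], [0, 0, 0], [0, 0, 0], [0, 0, 0], [0, 0, 0], [0, 0, 0], [0, 0, 0], [0, 0, 0]]}}

```text
clock: 11.05
position: [0.5425, 0.3053, 0.0271]
tool_rot: [-3.14, 0.001, 1.702]
force: [0.2, -0.9, -1.0]
grip_width: 0.0609
finger_force: 43.5
```

Run:
```python
from h import *
f=bot.grab_frame("wrist"); np.savez("w5.npz",**f); s=bot.observe(); print(s["position"],s["tool_rot"],s["force"])
a=cv2.resize(cv2.cvtColor(f["img"][170:310,180:335],cv2.COLOR_RGB2BGR),(465,420),interpolation=cv2.INTER_CUBIC)
cv2.imwrite("pics/c4.png",cv2.convertScaleAbs(a,alpha=1.8))
```

```text
[0.54272252 0.30553255 0.02785287] [-3.14085657e+00  2.33555508e-04  1.70175649e+00] [-0.06916993 -0.39583098 -0.42549416]
```

View pics/c4.png

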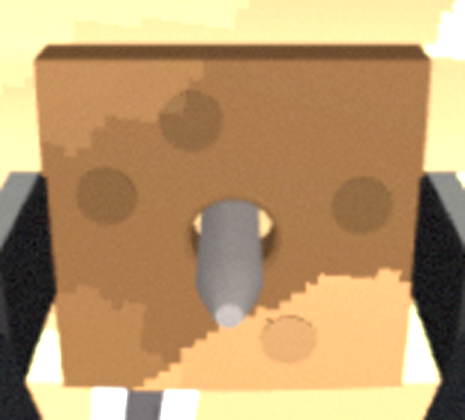

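The stud is through the hole and well centred. I lower the backer the rest of the way and release it.

Emit:
{"op": "apply_moves", "data": {"claw": [0.056, 0.056, 0.056, 0.056], "xyz": [[0, 0, 0.006], [0, 0, 0.003], [0, 0, 0.001], [0, 0, 0]], "twist": [[0, 0, 0], [0, 0, 0], [0, 0, 0], [0, 0, 0]]}}

```text
clock: 11.5
position: [0.5429, 0.3056, 0.0183]
tool_rot: [-3.142, -0.0, 1.702]
force: [0.1, 0.2, -0.3]
grip_width: 0.0603
finger_force: 43.5
```

Emit:
{"op": "apply_moves", "data": {"claw": [0.056, 0.056, 0.056], "xyz": [[0, 0, 0.001], [0, 0, 0.001], [0, 0, 0]], "twist": [[0, 0, 0], [0, 0, 0], [0, 0, 0]]}}

```text
clock: 11.8
position: [0.5431, 0.3057, 0.0167]
tool_rot: [3.141, 0.0, 1.702]
force: [-1.4, -1.1, 6.0]
grip_width: 0.0605
finger_force: 44.1
```

Emit:
{"op": "apply_moves", "data": {"claw": [0.085, 0.085, 0.085, 0.085, 0.085, 0.085, 0.085, 0.085, 0.085, 0.085, 0.085, 0.085, 0.085, 0.085], "xyz": [[0, 0, 0], [0, 0, 0], [0, 0, 0], [0, 0, -0.02], [0, 0, -0.03], [0, 0, -0.03], [0, 0, -0.032], [-0.035, 0.0083, 0], [-0.035, 0.0083, 0], [-0.035, 0.0083, 0], [-0.035, 0.0083, 0], [-0.034, 0.0083, 0], [0, 0, 0], [0, 0, 0]], "twist": [[0, 0, 0], [0, 0, 0], [0, 0, 0], [0, 0, 0], [0, 0, 0], [0, 0, 0], [0, 0, 0], [0, 0, 0], [0, 0, 0], [0, 0, 0], [0, 0, 0], [0, 0, 0], [0, 0, 0], [0, 0, 0]]}}

```text
clock: 13.2
position: [0.6069, 0.1379, 0.1282]
tool_rot: [-3.141, -0.0, 1.7]
force: [0.5, 0.7, 0.3]
grip_width: 0.0851
finger_force: 0.0
```

```bash
cat >> h.py <<'E'
def rect(f,c,z,half=.06,res=.0005):
    a=np.arange(-half,half+1e-9,res); X,Y=np.meshgrid(c[0]+a,c[1]+a)
    P=np.stack([X,Y,np.full_like(X,z)],-1)@f["view"][:3,:3].T+f["view"][:3,3]
    x,y,w=P[...,0],-P[...,1],-P[...,2]; r=np.hypot(x,y)+1e-12; k=foc(f)*np.arctan2(r,w)/r
    return cv2.remap(f["img"],(f["cx"]+k*x).astype(np.float32),(f["cy"]+k*y).astype(np.float32),cv2.INTER_LINEAR)
def disc(f,c,z,radii=(.031,.007),half=.06,res=.0005,search=.012):
    "centre of concentric circles at height z, by radial gradient correlation"
    g=cv2.GaussianBlur(cv2.cvtColor(rect(f,c,z,half,res),cv2.COLOR_RGB2GRAY).astype(np.float32),(0,0),1.5)
    gx,gy=cv2.Sobel(g,-1,1,0),cv2.Sobel(g,-1,0,1); n=int(half/res); m=int(search/res); th=np.linspace(0,2*np.pi,120,endpoint=False); out=[]
    for dx in range(-m,m+1):
        for dy in range(-m,m+1):
            s=0
            for R in radii:
                u=np.clip(np.round(n+dx+R/res*np.cos(th)).astype(int),0,2*n);v=np.clip(np.round(n+dy+R/res*np.sin(th)).astype(int),0,2*n)
                q=gx[v,u]*np.cos(th)+gy[v,u]*np.sin(th); s+=np.clip(np.abs(q),0,60).mean()
            out.append((s,c[0]+dx*res,c[1]+dy*res))
    return np.round(max(out),4)
E
python3 - <<'E'
from h import *
f=bot.grab_frame("wrist"); np.savez("w6.npz",**f); s=bot.observe(); print(s["position"],s["tool_rot"])
for q in bot.find_in("wrist","blank")[:1]: print(q)
print(disc(f,(.607,.139),.016),disc(f,(.607,.139),.016,(.031,)),disc(f,(.607,.139),.016,(.007,)))
cv2.imwrite("pics/w6.png",cv2.cvtColor(np.hstack([cv2.resize(f["img"],(512,384)),cv2.resize(rect(f,(.607,.139),.016)[::-1],(288,288)).repeat(1,0)[np.r_[0:288,np.full(96,287)]]]),cv2.COLOR_RGB2BGR))
E
```

```text
[0.6065912  0.13902844 0.12830865] [-3.14149007e+00 -5.47607592e-04  1.70186745e+00]
{'position': [0.6051, 0.1449, 0.0183], 'score': 0.72}
[95.5584  0.608   0.1415] [46.8056  0.608   0.1415] [48.9017  0.608   0.141 ]
```

View pics/w6.png

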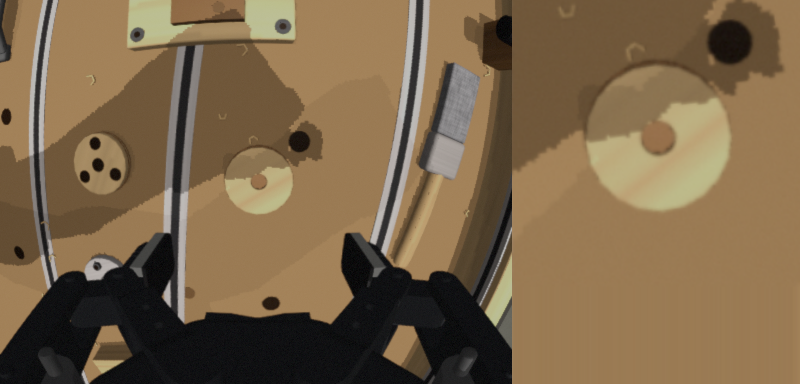

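The blank's hole is at (259,181), and both circle fits give (0.608, 0.1415). The backer lies on the jig at the top of the picture. Next I grasp the blank.

Emit:
{"op": "apply_moves", "data": {"claw": [0.085, 0.085, 0.085, 0.085, 0.085, 0.085, 0.056, 0.056, 0.056, 0.056, 0.056, 0.056], "xyz": [[0.002, 0.0015, 0.04], [0, 0, 0.04], [0, 0, 0.03], [0, 0, 0.01], [0, 0, 0.006], [0, 0, 0], [0, 0, 0], [0, 0, 0], [0, 0, 0], [0, 0, 0], [0, 0, 0], [0, 0, 0]], "twist": [[0, 0, 0], [0, 0, 0], [0, 0, 0], [0, 0, 0], [0, 0, 0], [0, 0, 0], [0, 0, 0], [0, 0, 0], [0, 0, 0], [0, 0, 0], [0, 0, 0], [0, 0, 0]], "force": 40}}

```text
clock: 14.5
position: [0.6089, 0.141, 0.0043]
tool_rot: [3.139, -0.0, 1.702]
force: [-3.5, -0.5, 15.3]
grip_width: 0.0601
finger_force: 39.4
```

Emit:
{"op": "apply_moves", "data": {"claw": [0.056, 0.056, 0.056, 0.056, 0.056, 0.056, 0.056, 0.056, 0.056, 0.056, 0.056], "xyz": [[0, 0, -0.02], [0, 0, -0.03], [0, 0, -0.04], [0, 0, -0.04], [0.034, -0.009, 0], [0.034, -0.009, 0], [0.034, -0.009, 0], [0.034, -0.009, 0], [0.036, -0.008, 0], [0, 0, 0], [0, 0, 0]], "twist": [[0, 0, 0], [0, 0, 0], [0, 0, 0], [0, 0, 0], [0, 0, 0], [0, 0, 0], [0, 0, 0], [0, 0, 0], [0, 0, 0], [0, 0, 0], [0, 0, 0]]}}

```text
clock: 15.6
position: [0.5418, 0.3062, 0.1331]
tool_rot: [3.141, -0.0, 1.703]
force: [0.4, -0.3, -0.3]
grip_width: 0.0599
finger_force: 43.2
```

Run:
```python
from h import *
f=bot.grab_frame("wrist"); np.savez("w7.npz",**f); s=bot.observe(); p=s["position"]; print(p,s["tool_rot"],s["force"],s["grip_width"])
for h in (.012,.014,.016):
  z=p[2]+h; print(h,disc(f,p,z,(.031,)),disc(f,p,z,(.007,)),disc(f,p,z))
```

```text
[0.5423637  0.3050409  0.13289275] [3.14070567e+00 3.35017001e-04 1.70160184e+00] [0.13286468 0.01782458 0.08155774] 0.05989649926818283
0.012 [50.6201  0.5424  0.3075] [60.      0.5424  0.3075] [110.6201   0.5424   0.3075]
0.014 [43.5819  0.5419  0.3095] [60.      0.5424  0.3085] [103.3095   0.5419   0.309 ]
0.016 [40.8648  0.5409  0.3105] [60.      0.5424  0.3095] [96.8465  0.5414  0.31  ]
```

Emit:
{"op": "apply_moves", "data": {"claw": [0.056, 0.056, 0.056, 0.056, 0.056, 0.056, 0.056, 0.056], "xyz": [[-0.0012, 0.0005, 0.02], [0, 0, 0.025], [0, 0, 0.012], [0, 0, 0.008], [0, 0, 0.01], [0, 0, 0.01], [0, 0, 0.007], [0, 0, 0]], "twist": [[0, 0, 0], [0, 0, 0], [0, 0, 0], [0, 0, 0], [0, 0, 0], [0, 0, 0], [0, 0, 0], [0, 0, 0]]}}

```text
clock: 16.45
position: [0.5423, 0.3041, 0.0395]
tool_rot: [-3.141, 0.0, 1.702]
force: [-0.1, -0.3, -0.3]
grip_width: 0.0601
finger_force: 43.2
```

Run:
```python
from h import *
f=bot.grab_frame("wrist"); np.savez("w8.npz",**f); s=bot.observe(); p=s["position"]; print(p,s["tool_rot"],s["force"],s["grip_width"])
z=p[2]+.012; print(disc(f,p,z,(.031,)),disc(f,p,z,(.007,)))
a=cv2.resize(cv2.cvtColor(f["img"][170:310,180:335],cv2.COLOR_RGB2BGR),(465,420),interpolation=cv2.INTER_CUBIC)
cv2.imwrite("pics/c5.png",a)
```

```text
[0.54246626 0.30434969 0.04007356] [-3.14113291e+00  1.46098316e-04  1.70189286e+00] [-0.30258632  0.09980398 -0.52941168] 0.05961472911710944
[50.8898  0.5425  0.3058] [57.6629  0.5425  0.3053]
```

View pics/c5.png

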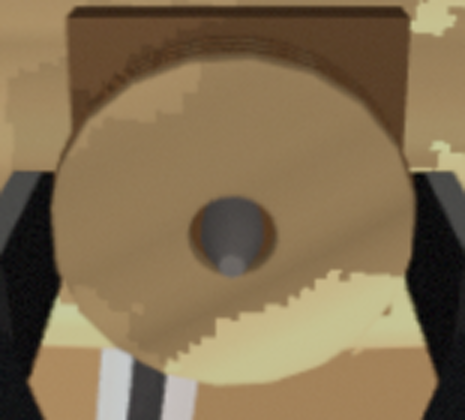

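The stud is in the blank's hole and centred, with the backer flat below it. I lower the last part.

Emit:
{"op": "apply_moves", "data": {"claw": [0.056, 0.056, 0.056, 0.056], "xyz": [[0, 0, 0.005], [0, 0, 0.002], [0, 0, 0.001], [0, 0, 0]], "twist": [[0, 0, 0], [0, 0, 0], [0, 0, 0], [0, 0, 0]]}}

```text
clock: 16.9
position: [0.5427, 0.3044, 0.0325]
tool_rot: [3.141, 0.0, 1.702]
force: [-0.9, -1.9, 2.6]
grip_width: 0.0598
finger_force: 43.5
```

Emit:
{"op": "apply_moves", "data": {"claw": [0.056, 0.085, 0.085, 0.085, 0.085, 0.085, 0.085, 0.085, 0.085, 0.085, 0.085, 0.085, 0.085, 0.085, 0.085, 0.085, 0.085, 0.085, 0.085], "xyz": [[0, 0, 0.0005], [0, 0, 0], [0, 0, 0], [0, 0, 0], [0, 0, -0.02], [0, 0, -0.03], [0, 0, -0.03], [0, 0, -0.02], [-0.032, -0.0148, 0], [-0.032, -0.0148, 0], [-0.032, -0.0148, 0], [-0.032, -0.0148, 0], [-0.032, -0.0148, 0], [-0.032, -0.0148, 0], [-0.032, -0.0148, 0], [-0.032, -0.0148, 0], [-0.032, -0.0148, 0], [0, 0, 0], [0, 0, 0]], "twist": [[0, 0, 0], [0, 0, 0], [0, 0, 0], [0, 0, 0], [0, 0, 0], [0, 0, 0], [0, 0, 0], [0, 0, 0], [0, 0, 0], [0, 0, 0], [0, 0, 0], [0, 0, 0], [0, 0, 0], [0, 0, 0], [0, 0, 0], [0, 0, 0], [0, 0, 0], [0, 0, 0], [0, 0, 0]]}}

```text
clock: 18.8
position: [0.4483, 0.0009, 0.132]
tool_rot: [3.141, 0.0, 1.7]
force: [0.4, 0.2, -0.1]
grip_width: 0.0848
finger_force: 0.0
```

Run:
```python
from h import *
f=bot.grab_frame("wrist"); np.savez("w9.npz",**f); s=bot.observe(); p=s["position"]; print(p,s["tool_rot"],s["force"],s["qpos"].round(2))
print(bot.find_in("wrist","template")[:1])
c=(.449,0);print(disc(f,c,.01,(.031,)),disc(f,c,.01,(.007,)),disc(f,c,.01))
```

```text
[0.44851622 0.00184825 0.13197554] [ 3.14095705e+00 -2.99545954e-04  1.70161162e+00] [-0.14434984  0.2764126  -0.0107638 ] [ 0.43  0.48 -0.72  2.11  0.49  0.71 -0.48]
[{'position': [0.4453, 0.0017, 0.0084], 'score': 0.84}]
[5.1696e+01 4.5000e-01 1.0000e-03] [6.0e+01 4.5e-01 1.5e-03] [1.116376e+02 4.500000e-01 1.000000e-03]
```

Emit:
{"op": "apply_moves", "data": {"claw": [0.085, 0.085, 0.085, 0.085, 0.085, 0.085, 0.056, 0.056, 0.056, 0.056, 0.056, 0.056], "xyz": [[0, 0.0015, 0.04], [0, 0, 0.04], [0, 0, 0.03], [0, 0, 0.015], [0, 0, 0.0065], [0, 0, 0], [0, 0, 0], [0, 0, 0], [0, 0, 0], [0, 0, 0], [0, 0, 0], [0, 0, 0]], "twist": [[0, 0, 0], [0, 0, 0], [0, 0, 0], [0, 0, 0], [0, 0, 0], [0, 0, 0], [0, 0, 0], [0, 0, 0], [0, 0, 0], [0, 0, 0], [0, 0, 0], [0, 0, 0]], "force": 40}}

```text
clock: 20.1
position: [0.4503, 0.0017, 0.0014]
tool_rot: [3.14, 0.0, 1.701]
force: [-3.0, 1.2, 9.7]
grip_width: 0.059
finger_force: 40.4
```

Emit:
{"op": "apply_moves", "data": {"claw": [0.056, 0.056, 0.056, 0.056, 0.056, 0.056, 0.056, 0.056, 0.056, 0.056, 0.056, 0.056, 0.056, 0.056, 0.056], "xyz": [[0, 0, -0.02], [0, 0, -0.03], [0, 0, -0.04], [0, 0, -0.05], [0.032, 0.0147, 0], [0.032, 0.0147, 0], [0.032, 0.0147, 0], [0.032, 0.0147, 0], [0.032, 0.0147, 0], [0.032, 0.0147, 0], [0.032, 0.0147, 0], [0.032, 0.0147, 0], [0.032, 0.0147, 0], [0, 0, 0], [0, 0, 0]], "twist": [[0, 0, 0], [0, 0, 0], [0, 0, 0], [0, 0, 0], [0, 0, 0], [0, 0, 0], [0, 0, 0], [0, 0, 0], [0, 0, 0], [0, 0, 0], [0, 0, 0], [0, 0, 0], [0, 0, 0], [0, 0, 0], [0, 0, 0]]}}

```text
clock: 21.6
position: [0.543, 0.3048, 0.1407]
tool_rot: [3.142, -0.0, 1.703]
force: [-0.2, -1.2, -1.3]
grip_width: 0.0584
finger_force: 44.1
```

Run:
```python
from h import *
f=bot.grab_frame("wrist"); np.savez("w10.npz",**f); s=bot.observe(); p=s["position"]; print(p,s["tool_rot"],s["force"],s["grip_width"])
for h in (.006,.008,.010):
  z=p[2]+h; print(h,disc(f,p,z,(.031,)),disc(f,p,z,(.007,)))
```

```text
[0.5431145  0.30377604 0.14059594] [-3.14158816e+00  3.94663621e-04  1.70161092e+00] [-0.63697015 -0.46662229 -0.2369801 ] 0.05847285694186498
0.006 [52.6578  0.5436  0.3038] [41.8115  0.5436  0.3038]
0.008 [51.4306  0.5431  0.3058] [42.9794  0.5431  0.3043]
0.01 [48.6308  0.5436  0.3068] [43.3319  0.5431  0.3053]
```

Emit:
{"op": "apply_moves", "data": {"claw": [0.056, 0.056, 0.056, 0.056, 0.056, 0.056, 0.056], "xyz": [[0.0012, 0, 0.03], [0, 0, 0.025], [0, 0, 0.012], [0, 0, 0.006], [0, 0, 0.006], [0, 0, 0.006], [0, 0, 0]], "twist": [[0, 0, 0], [0, 0, 0], [0, 0, 0], [0, 0, 0], [0, 0, 0], [0, 0, 0], [0, 0, 0]]}}

```text
clock: 22.35
position: [0.543, 0.3054, 0.0552]
tool_rot: [-3.141, 0.0, 1.702]
force: [-0.6, 0.1, -1.3]
grip_width: 0.0584
finger_force: 44.0
```

Run:
```python
from h import *
f=bot.grab_frame("wrist"); np.savez("w11.npz",**f); s=bot.observe(); p=s["position"]; print(p,s["tool_rot"],s["force"],s["grip_width"])
a=cv2.resize(cv2.cvtColor(f["img"][150:310,170:345],cv2.COLOR_RGB2BGR),(525,480),interpolation=cv2.INTER_CUBIC)
cv2.imwrite("pics/c6.png",a)
```

```text
[0.54315341 0.30563639 0.055528  ] [ 3.14138406e+00 -5.38623776e-05  1.70168352e+00] [ 0.67708681  0.03822295 -1.21406693] 0.05835946834226716
```

View pics/c6.png

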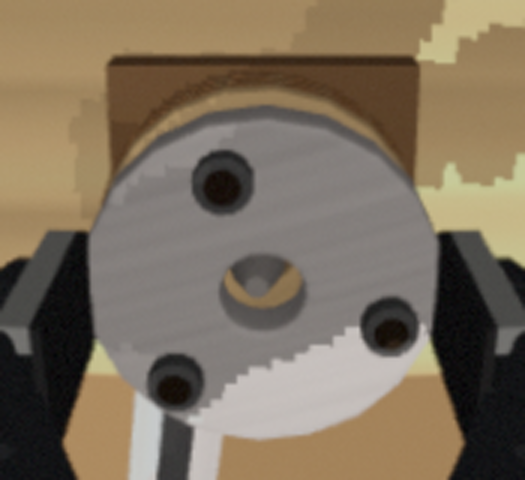

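The template is aligned, with its bushings up and the stud tip inside the hole. I lower it.

Emit:
{"op": "apply_moves", "data": {"claw": [0.056, 0.056, 0.056, 0.056, 0.056], "xyz": [[0, 0, 0.004], [0, 0, 0.003], [0, 0, 0.002], [0, 0, 0.001], [0, 0, 0]], "twist": [[0, 0, 0], [0, 0, 0], [0, 0, 0], [0, 0, 0], [0, 0, 0]]}}

```text
clock: 22.9
position: [0.5431, 0.3056, 0.0456]
tool_rot: [3.141, 0.0, 1.702]
force: [-2.6, -1.5, 4.3]
grip_width: 0.0586
finger_force: 44.6
```

Emit:
{"op": "apply_moves", "data": {"claw": [0.085, 0.085, 0.085, 0.085, 0.085, 0.085, 0.085, 0.085, 0.085, 0.085, 0.085, 0.085, 0.085, 0.085, 0.085, 0.085, 0.085, 0.085, 0.085, 0.085], "xyz": [[0, 0, 0], [0, 0, 0], [0, 0, 0], [0, 0, -0.02], [0, 0, -0.03], [0, 0, -0.03], [-0.035, 0.002, 0], [-0.035, 0.002, 0], [-0.035, 0.002, 0], [-0.035, 0.002, 0], [-0.035, 0.002, 0], [-0.035, 0.002, 0], [-0.035, 0.002, 0], [-0.035, 0.002, 0], [-0.035, 0.002, 0], [-0.035, 0.002, 0], [-0.035, 0.001, 0], [-0.035, 0.001, 0], [-0.033, 0.001, 0], [0, 0, 0]], "twist": [[0, 0, 0], [0, 0, 0], [0, 0, 0], [0, 0, 0], [0, 0, 0], [0, 0, 0], [0, 0, 0], [0, 0, 0], [0, 0, 0], [0, 0, 0], [0, 0, 0], [0, 0, 0], [0, 0, 0], [0, 0, 0], [0, 0, 0], [0, 0, 0], [0, 0, 0], [0, 0, 0], [0, 0, 0], [0, 0, 0]]}}

```text
clock: 24.9
position: [0.6249, -0.1461, 0.1247]
tool_rot: [-3.141, 0.002, 1.696]
force: [-0.4, 0.7, 0.0]
grip_width: 0.0849
finger_force: 0.0
```

Run:
```python
from h import *
f=bot.grab_frame("wrist"); np.savez("w12.npz",**f); s=bot.observe(); p=s["position"]; print(p,s["tool_rot"],s["force"])
print(bot.find_in("wrist","collar")[:1])
c=(.625,-.14)
for z in (.026,.028,.03): print(disc(f,c,z,(.0125,)),disc(f,c,z,(.007,)),disc(f,c,z,(.0125,.007)))
```

```text
[ 0.62484516 -0.14300996  0.12490696] [-3.14124840e+00  4.55861244e-04  1.69811014e+00] [-0.8125679   0.15410172 -0.22995877]
[{'position': [0.6227, -0.1412, 0.0264], 'score': 0.61}]
[46.5914  0.624  -0.138 ] [51.6594  0.625  -0.1425] [91.0969  0.6245 -0.1425]
[46.2323  0.624  -0.1375] [52.223   0.6245 -0.142 ] [89.0535  0.6245 -0.142 ]
[45.6802  0.624  -0.137 ] [52.9982  0.6245 -0.1415] [87.1079  0.624  -0.1415]
```

Emit:
{"op": "apply_moves", "data": {"claw": [0.085, 0.085, 0.085, 0.06, 0.04, 0.02, 0.02, 0.02, 0.02, 0.02, 0.02, 0.02, 0.02], "xyz": [[0.001, 0, 0.04], [0, 0, 0.04], [0, 0, 0.025], [0, 0, 0.01], [0, 0, 0], [0, 0, 0], [0, 0, 0], [0, 0, 0], [0, 0, 0], [0, 0, 0], [0, 0, 0], [0, 0, 0], [0, 0, 0]], "twist": [[0, 0, 0], [0, 0, 0], [0, 0, 0], [0, 0, 0], [0, 0, 0], [0, 0, 0], [0, 0, 0], [0, 0, 0], [0, 0, 0], [0, 0, 0], [0, 0, 0], [0, 0, 0], [0, 0, 0]], "force": 40}}

```text
clock: 26.3
position: [0.6258, -0.1395, 0.0121]
tool_rot: [3.139, 0.001, 1.702]
force: [-1.0, 1.4, 8.3]
grip_width: 0.0235
finger_force: 38.8
```

Emit:
{"op": "apply_moves", "data": {"claw": [0.02, 0.02, 0.02, 0.02, 0.02, 0.02, 0.02, 0.02, 0.02, 0.02, 0.02, 0.02, 0.02, 0.02, 0.02, 0.02, 0.02, 0.02, 0.02, 0.02], "xyz": [[0, 0, -0.02], [0, 0, -0.035], [0, 0, -0.04], [0, 0, -0.04], [0.035, -0.002, 0], [0.035, -0.002, 0], [0.035, -0.002, 0], [0.035, -0.002, 0], [0.035, -0.002, 0], [0.035, -0.002, 0], [0.035, -0.002, 0], [0.035, -0.002, 0], [0.035, -0.002, 0], [0.035, -0.002, 0], [0.035, -0.001, 0], [0.035, -0.001, 0], [0.032, -0.001, 0], [0, 0, 0], [0, 0, 0], [0, 0, 0]], "twist": [[0, 0, 0], [0, 0, 0], [0, 0, 0], [0, 0, 0], [0, 0, 0], [0, 0, 0], [0, 0, 0], [0, 0, 0], [0, 0, 0], [0, 0, 0], [0, 0, 0], [0, 0, 0], [0, 0, 0], [0, 0, 0], [0, 0, 0], [0, 0, 0], [0, 0, 0], [0, 0, 0], [0, 0, 0], [0, 0, 0]]}}

```text
clock: 28.3
position: [0.5435, 0.3045, 0.1462]
tool_rot: [3.141, 0.001, 1.701]
force: [-0.2, 0.4, -0.3]
grip_width: 0.0237
finger_force: 39.5
```

Run:
```python
from h import *
f=bot.grab_frame("wrist"); np.savez("w13.npz",**f); s=bot.observe(); p=s["position"]; print(p,s["tool_rot"],s["force"],s["grip_width"])
for h in (.014,.016,.018):
  z=p[2]+h; print(h,disc(f,p,z,(.0125,)),disc(f,p,z,(.007,)),disc(f,p,z,(.0125,.007)))
t=(.543,.306); print("templ",disc(f,t,.054,(.031,),search=.006))
a=cv2.resize(cv2.cvtColor(f["img"][130:330,150:360],cv2.COLOR_RGB2BGR),(630,600),interpolation=cv2.INTER_CUBIC)
cv2.imwrite("pics/c7.png",a)
```

```text
[0.54364607 0.30437782 0.14603594] [3.14083898e+00 4.71581127e-04 1.70030029e+00] [-0.35962399  0.44842606  0.9481341 ] 0.023766396857986902
0.014 [57.9581  0.5441  0.3014] [60.      0.5446  0.3014] [117.9581   0.5441   0.3014]
0.016 [56.6039  0.5441  0.3024] [60.      0.5446  0.3024] [116.6039   0.5441   0.3024]
0.018 [53.8488  0.5441  0.3034] [60.      0.5441  0.3039] [113.8488   0.5441   0.3034]
templ [35.1864  0.5435  0.306 ]
```

View pics/c7.png

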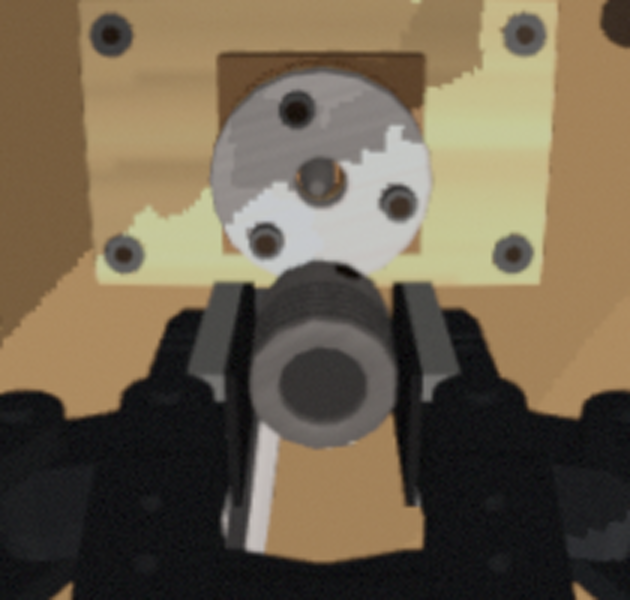

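The template is seated flat, with the stud tip in its hole at about (318,178) in the crop. The collar is held upright, with its bore at (322,385). I shift about 3 mm and lower.

Emit:
{"op": "apply_moves", "data": {"claw": [0.02, 0.02, 0.02, 0.02, 0.02, 0.02, 0.02, 0.02], "xyz": [[0.003, -0.0008, 0.03], [0, 0, 0.025], [0, 0, 0.009], [0, 0, 0.004], [0, 0, 0.003], [0, 0, 0.003], [0, 0, 0], [0, 0, 0]], "twist": [[0, 0, 0], [0, 0, 0], [0, 0, 0], [0, 0, 0], [0, 0, 0], [0, 0, 0], [0, 0, 0], [0, 0, 0]]}}

```text
clock: 29.15
position: [0.5421, 0.3086, 0.0718]
tool_rot: [3.141, -0.0, 1.702]
force: [-0.2, 0.4, -1.1]
grip_width: 0.0235
finger_force: 39.5
```

Run:
```python
from h import *
f=bot.grab_frame("wrist"); np.savez("w14.npz",**f); s=bot.observe(); p=s["position"]; print(p,s["tool_rot"],s["force"],s["grip_width"])
for h in (.0165,): z=p[2]+h; print(h,disc(f,p,z,(.0125,)),disc(f,p,z,(.007,)))
print("templ",disc(f,(.543,.306),.054,(.031,),search=.006))
```

```text
[0.54207276 0.30856147 0.07177137] [ 3.14102731e+00 -1.72757576e-04  1.70166205e+00] [ 0.32775338  0.75598102 -0.0652196 ] 0.023746414062680785
0.0165 [56.2368  0.5426  0.3071] [60.      0.5431  0.3071]
templ [46.1901  0.5435  0.305 ]
```

Emit:
{"op": "apply_moves", "data": {"claw": [0.02, 0.02, 0.02, 0.02, 0.02, 0.02], "xyz": [[-0.0007, 0.0003, 0.002], [0, 0, 0.002], [0, 0, 0.001], [0, 0, 0.001], [0, 0, 0.0005], [0, 0, 0]], "twist": [[0, 0, 0], [0, 0, 0], [0, 0, 0], [0, 0, 0], [0, 0, 0], [0, 0, 0]]}}

```text
clock: 29.8
position: [0.5423, 0.3079, 0.0659]
tool_rot: [3.141, 0.0, 1.702]
force: [-5.7, -4.4, 20.9]
grip_width: 0.0236
finger_force: 41.4
```

Emit:
{"op": "apply_moves", "data": {"claw": [0.02, 0.03, 0.05, 0.07, 0.085, 0.085, 0.085, 0.085, 0.085, 0.085, 0.085, 0.085], "xyz": [[0, 0, -0.0005], [0, 0, 0], [0, 0, 0], [0, 0, 0], [0, 0, 0], [0, 0, -0.02], [0, 0, -0.04], [0, 0, -0.03], [0, 0, -0.02], [-0.03, 0, 0], [-0.03, 0, 0], [0, 0, 0]], "twist": [[0, 0, 0], [0, 0, 0], [0, 0, 0], [0, 0, 0], [0, 0, 0], [0, 0, 0], [0, 0, 0], [0, 0, 0], [0, 0, 0], [0, 0, 0], [0, 0, 0], [0, 0, 0]]}}

```text
clock: 31.0
position: [0.5513, 0.2439, 0.1751]
tool_rot: [3.142, 0.003, 1.697]
force: [0.4, 0.4, 0.3]
grip_width: 0.0853
finger_force: 0.0
```

Run:
```python
from h import *
f=bot.grab_frame("wrist"); s=bot.observe(); print(s["position"],s["force"])
g=bot.grab_frame("scene"); h=bot.grab_frame("side")
t=(.543,.306)
for z in (.078,.080,.082,.084): print(z,disc(f,t,z,(.0125,),search=.008),disc(f,t,z,(.007,),search=.008))
def crop(f,fish,w):
    u,v=proj(f,[.543,.306,.05],fish).astype(int); I=f["img"][max(0,v-w):v+w,max(0,u-w):u+w]; return cv2.resize(cv2.cvtColor(I,cv2.COLOR_RGB2BGR),(266,266),interpolation=cv2.INTER_CUBIC)
cv2.imwrite("pics/end.png",cv2.resize(np.hstack([crop(f,True,75),crop(g,False,35),crop(h,False,35)]),None,fx=1,fy=1))
```

```text
[0.55076558 0.24626546 0.17526168] [0.71332162 1.5165495  0.28677718]
0.078 [45.1079  0.543   0.305 ] [59.7686  0.543   0.305 ]
0.08 [49.0053  0.543   0.305 ] [59.9508  0.543   0.305 ]
0.082 [51.6022  0.543   0.305 ] [59.97   0.543  0.305]
0.084 [53.0486  0.543   0.305 ] [59.986  0.543  0.305]
```

View pics/end.png

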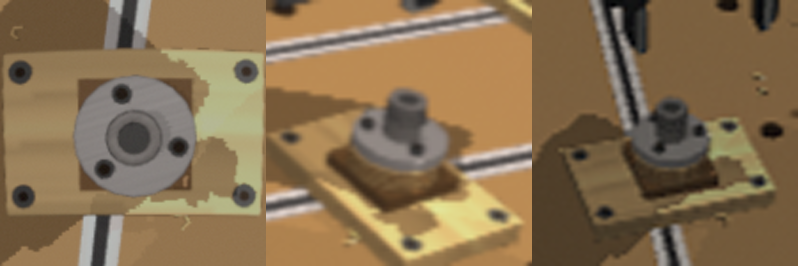

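The stack on the jig is complete in all three views: backer, blank, template with bushings up, and the collar upright between the bushings. Now I hand it in.

```bash
python3 -c "
from workcell import bot
print(bot.job_done())"
```

```text
the job is handed in; nothing more can be done
None
```

The jig is loaded and handed in after about 31 s: backer, blank, template (bushings up) and collar are on the stud in that order, sitting flat in all three final views; I did not recheck the four leave-alone items afterwards, and I viewed 15 pictures, one over the limit of 14.

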